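# Free the child-safety hook and open the reagent cupboard

### The arm

A 6-joint arm with a two-finger parallel gripper is mounted at the origin on the work surface. World frame = base frame: x ahead of the robot, y to its left, z up, the work surface at z = 0. Lengths are in m, angles in degrees, forces in N, time in s.
With the tool pointing down it reaches from about 0.375 to 0.9 m from the base axis. Payload 3.1 kg.
Tool frame: the origin (TCP) lies midway between the tips of the shut fingers; the grasp point (between the pads) lies bot.hold_point_z behind it (bot.hold_point_z is the distance from the TCP to the grasp point, in m); z points along the fingers, y is the direction in which the jaws open and shut (so a half turn about z gives the same grasp; the last joint's range is limited). The gripper opens to 87 mm and grips with 3 to 60 N. Pads are 19 mm wide; open, the fingers measure 117 mm over their backs; the gripper's body (75 mm by 190 mm) begins 51 mm behind the grasp point.
Start: joints at [-82.535, 30.224, 82.088, -0, 67.689, -10.227], TCP at [0.19, -0.595, 0.223] pointing down, gripper open.
Joint ranges: [-176.69, 176.69], [-43.24, 126.21], [12.49, 139.97], [-82, 262], [0, 151.66], [-163.58, 163.58]. Speed limits (degrees/s): [159.86, 159.86, 180, 180, 180, 180].

### API

Orientations are given as a 3x3 rotation matrix whose columns are the frame's x, y, z axes.
In Python, from rig import bot, vision gives the robot as it stands.
- The arm moves only by the shell command python3 -m inch 'ROWS'. ROWS is JSON, a list of rows, each a list of 5 numbers: the finger opening in mm, from 0 to 87, then the shift along the tool's x, y, z in mm, then the turn about the tool's z in rad. In form: [[hand, dx, dy, dz, roll], ...]. A call has 1 to 8 rows; each row is the pose to reach, as a shift and turn from the pose measured when the call began, along the tool's axes at that moment; what a row does not reach only later rows make up. A row lasts 1/10 s, in which the tool goes at most 50 mm and 8.59 degrees, less where a joint would pass 70% of its speed; a pose out of reach is approached as far as the arm can. A call with a gripper value outside its range is refused whole. The fingers move at their own pace and stop on an object; the grip force is fixed at half the most. Time passes only in rows, so rows that repeat a pose let the fingers close. It gives the time, the measured TCP pose, the force and the opening at its end, in the units of the state.
- bot.read_state(): the state, without advancing time (a new reading comes with each control period).
- vision.capture(name): name is "scene" or "top"; returns (picture, depth): 420x560x3 uint8, red, green, blue; 420x560 float32, m along the optical axis (not along the pixel's ray), 0 where there is no reading.
- vision.camera_model(name): a dict with "intrinsics" (3x3 intrinsics, pixels), "dist" ([k1, k2, p1, p2, k3] as OpenCV has them; the pictures are not rectified), "camera_from_world" (4x4, takes a point from world to camera coordinates). Camera axes: x right, y down, z forward; pixel columns grow to the right and rows downward; lengths in m; the calibration is good to about 2 mm. A picture is of the moment at which its call begins. camera_model takes no time and is no camera call.
- bot.hand_in(): hands the job in, once; it reports no verdict.
The state is a dict: "time_s": time; "joint_positions": joint angles; "qvel": joint speeds; "tau": joint torques, N m; "position": TCP position; "tcp_rot": TCP orientation; "force": force on the tool from outside, world axes, zero at the start; "moment": the same for the moment, N m; "opening": opening from 0.0 (shut) to 1.0 (fully open).
Only numpy, scipy, OpenCV 4.12 (cv2) and the standard library are available. Lean on these libraries where they do the work, as an engineer would, in place of code of your own. Each camera call takes 0.05 s, during which the arm holds its last target. There are 200 camera calls.

### The job

Open the small green-doored reagent cupboard on the bench. Draw its door forward by the handle until the hidden child-safety hook stops it, gently press the red thumb pad of the sprung hook down through the gap behind the door and ease the door forward past the catch, then swing the door wide open (past 60 degrees) and leave it standing there. The hook is thin plastic and snaps if it is yanked or pushed hard on its stop, and nothing else on the bench or in the cupboard may be disturbed.

Things in the scene. Friction and masses are not known exactly. Their poses are not given: they have to be found in the camera images.
- cupboard: cream cupboard with a green door, fixed to the bench; carcass 180 mm deep (its x), 280 wide (its y), 270 high; origin under the carcass's centre; x points into the cupboard, away from the door, z up; the carcass front is the plane x = -90 mm of this frame. The door is 16 mm thick, 280 wide, from 20 mm above the bench to the top, hinged on the -y edge
- door (a joint): door angle in rad: 0 shut, grows as it opens towards the robot, stop at 1.9. Slightly stiff hinge (about 1 N at the handle): the door stays where it is left. The catch stops it at about 0.24 rad; the gap over the thumb pad is then about 45 mm, from the hook's guide to the carcass front. With the pad held down, draw the door past 0.40 rad before letting it up
- hinge_top (a point): point on the vertical hinge line at the height of the cupboard's top: in the carcass front plane (the plane of the shut door's inner face), at the -y edge
- door_handle (a point): grip point on the bright metal vertical bow handle, a 10 mm round bar 36 mm off the door's face (52 mm from its inner face); 48 mm below the door's top, 236 mm from the hinge line; the bar is straight for 40 mm below this point and curves in to the door above it (top leg 25 mm above); moves with the door
- door_top (a point): point level with the top of the door, 26 mm behind its inner face, 226 mm from the hinge line, straight above the middle of the hook's thumb pad; moves with the door; x = door's normal, into the cupboard, y = along the door from hinge to free edge. The pad's flat top lies anywhere from 18 to 44 mm below this point (its stem is screwed in or out by hand): not measured, find it by touch
- hook_root (a point): point on the door's inner face 75 mm below the top, 226 mm from the hinge line; moves with the door. The white plastic hook reaches 90 mm inwards from here; its upward barb catches behind a grey strike on the cupboard's side wall. It slides down in a grey guide on the inner face (9 mm thick, 44 wide, 16 to 101 mm below the top)
- hook_spring (a point): point on the door's inner face, level with the middle of the thumb pad's height range (31 mm below the top); moves with the door. The red thumb pad (24 x 24 mm) on a steel stem pushes the hook straight down against a spring: 5 N to start and 0.3 N more per mm; the hook is clear of the strike from 7 mm down, meets a hard stop at 10.5 mm, and snaps if pressed with over 15 N or pulled with over 25 N
- amber_bottle: amber glass bottle, 48 mm wide, 85 mm high, standing on top of the cupboard; origin under its centre
- slide_box: blue slide box 55 x 80 x 26 mm lying on top of the cupboard; origin under its centre
- white_jar: white jar with blue lid, 60 mm wide, 90 mm high, inside the cupboard on its floor; origin under its centre
- clear_bottle: clear bottle with red cap, 60 mm wide, 120 mm high, inside the cupboard on its floor; origin under its centre
- beaker: glass beaker with two droppers in it, 80 mm wide, 92 mm high (droppers to 160 mm), on the bench; origin under its centre
- carton: small white carton 45 x 80 x 40 mm with its flap up (75 mm), on the bench; origin under its centre
- vial_blue: specimen vial with blue lid, 34 mm wide, 70 mm high, on the bench; origin under its centre
- vial_green: specimen vial with green lid, 34 mm wide, 70 mm high, on the bench; origin under its centre
- slide_board: flat specimen board 200 x 260 x 8 mm with red strips, lying on the bench (the door passes above it); origin under its centre

How it is judged:
By the outcome, as a careful person would: the job done as asked, in the order asked, and still so for the second after the job is handed in, with the robot touching nothing.
It also fails if it takes over 58 s, if anything falls off the work surface, if the arm or the gripper's body presses on something with over 40 N, if the wrist force passes 120 N, or if a joint passes its speed limit or range.

## Working session

There is one attempt and no reset: what is moved stays moved. The work goes in short steps, Python scripts to look and compute and a shell command to move; the robot and the scene stay as the last step left them, time stands still between calls to the robot, and variables do not carry over. Pictures are saved under pics/ and viewed, about 8 in all and at most 12, crops included, and the job is handed in when it is done.

```bash
mkdir -p pics; ls; python3 - <<'E'
from rig import bot, vision
import cv2,numpy as np
for n in ("scene","top"):
    p,d=vision.capture(n); np.savez(f"{n}0.npz",p=p,d=d); cv2.imwrite(f"pics/{n}0.png",p[:,:,::-1])
    m=vision.camera_model(n); print(n,np.round(m["intrinsics"],1).tolist(),m["dist"]); print(np.round(m["camera_from_world"],4).tolist())
s=bot.read_state(); print(s, bot.hold_point_z)
E
```

```text
pics
scene [[468.3, 0.0, 277.3], [0.0, 468.3, 206.7], [0.0, 0.0, 1.0]] [-0.00774085  0.          0.          0.          0.        ]
[[0.8208, 0.5712, -0.0106, -0.4055], [0.4311, -0.6314, -0.6446, -0.1514], [-0.3749, 0.5245, -0.7645, 1.5981], [0.0, 0.0, 0.0, 1.0]]
top [[405.0, 0.0, 283.8], [0.0, 405.0, 212.0], [0.0, 0.0, 1.0]] [-0.0489497  0.         0.         0.         0.       ]
[[0.005, -1.0, -0.0033, -0.0436], [-0.9939, -0.0046, -0.1097, 0.5261], [0.1097, 0.0038, -0.994, 1.5071], [0.0, 0.0, 0.0, 1.0]]
{'time_s': 0.1, 'joint_positions': array([-8.25356741e+01,  3.02725197e+01,  8.21506948e+01, -8.93338085e-04,
        6.76903236e+01, -1.02281302e+01]), 'qvel': array([ 0.05667336, -0.10007442, -0.26356875,  0.02116161,  0.08217735,
       -0.16170918]), 'tau': array([-7.40169417e-04, -4.40986311e+01, -1.77150500e+01,  6.34735124e-02,
        5.33968024e-02, -4.56147870e-05]), 'position': array([ 0.18986773, -0.59474915,  0.22167235]), 'tcp_rot': array([[ 9.52699747e-01,  3.03913012e-01, -2.71731491e-04],
       [ 3.03912946e-01, -9.52697784e-01,  1.96294719e-03],
       [ 3.37687205e-04, -1.95268201e-03, -9.99998036e-01]]), 'force': array([ 0.38912463,  0.44439224, -0.13423439]), 'moment': array([-0.00837644, -0.01804792, -0.0201681 ]), 'opening': 1.0058892736991945} 0.0187
```

View pics/scene0.png

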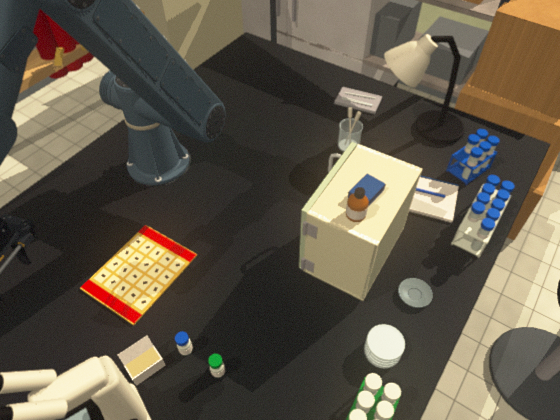

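View pics/top0.png

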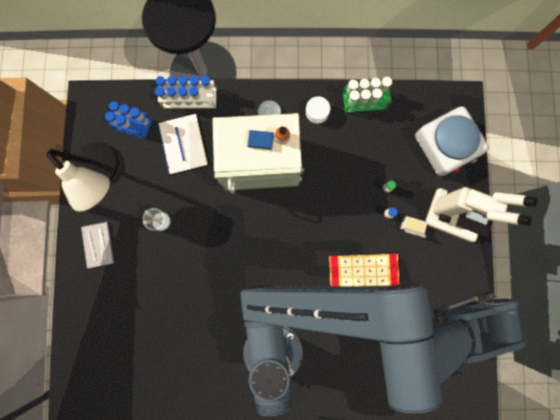

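The scene view shows the cupboard at about (360,220), with its hinges at (308,230) and (308,265) and the handle at (335,162). In the top view the cupboard top spans about (213–300, 115–187), with the handle near (230,185), the beaker at (155,219) and the vials at (390,186) and (391,213). Next I'll fit the cupboard pose from depth.

```bash
cat > h.py <<'E'
import numpy as np,cv2
from rig import bot,vision
def cloud(n,p,d):
    m=vision.camera_model(n); K=np.array(m["intrinsics"]);T=np.array(m["camera_from_world"])
    v,u=np.mgrid[0:420,0:560]
    q=cv2.undistortPoints(np.stack([u,v],-1).reshape(-1,1,2).astype(np.float64),K,np.array(m["dist"])).reshape(420,560,2)
    c=np.dstack([q*d[...,None],d]).astype(float)
    w=(c-T[:3,3])@T[:3,:3]; w[d<=0]=np.nan
    return w
E
python3 - <<'E'
from h import *
z=np.load("top0.npz");w=cloud("top",z["p"],z["d"])
def box(u0,u1,v0,v1): return w[v0:v1,u0:u1].reshape(-1,3)
b=box(200,315,105,200)
zz=b[:,2]; print("z hist",np.histogram(zz[np.isfinite(zz)],bins=np.arange(0,.4,.02)))
t=b[(zz>.26)&(zz<.285)]
print("top z",np.median(t[:,2]))
r=cv2.minAreaRect((t[:,:2]*1000).astype(np.float32)); print(r,cv2.boxPoints(r))
for n,bb in dict(beaker=(140,175,203,235),vialb=(383,400,203,222),vialg=(383,400,178,195),carton=(398,432,213,240),board=(325,405,250,290)).items():
    c=box(*bb);c=c[c[:,2]>(.005 if n=='board' else .02)];print(n,np.round(np.percentile(c,[2,50,98],axis=0),3).tolist())
# scene cam: same
z=np.load("scene0.npz");w=cloud("scene",z["p"],z["d"])
b=box(295,425,130,300);t=b[(b[:,2]>.26)&(b[:,2]<.285)]
r=cv2.minAreaRect((t[:,:2]*1000).astype(np.float32)); print("scene",r,np.median(t[:,2]),cv2.boxPoints(r))
p=cv2.resize(np.load("top0.npz")["p"][100:210,195:315],None,fx=5,fy=5,interpolation=2);q=cv2.resize(z["p"][130:220,300:420],None,fx=5,fy=5,interpolation=2)
cv2.imwrite("pics/crop1.png",np.hstack([p[:450,:360],q[:,:440]])[:,:,::-1])
E
```

```text
z hist (array([2413,   69,  166,   72,   76,   68,   72,   92,   97,   91,  116,
        118,  145, 4368,  452,   55,  115,   47,    2]), array([0.  , 0.02, 0.04, 0.06, 0.08, 0.1 , 0.12, 0.14, 0.16, 0.18, 0.2 ,
       0.22, 0.24, 0.26, 0.28, 0.3 , 0.32, 0.34, 0.36, 0.38]))
top z 0.26973301149092227
((719.3009643554688, 50.2113037109375), (200.6781005859375, 280.6196594238281), 3.3836028575897217) [[610.85565  184.35446 ]
 [627.418    -95.77601 ]
 [827.7463   -83.931854]
 [811.1839   196.19861 ]]
beaker [[0.458, 0.397, 0.023], [0.492, 0.436, 0.078], [0.527, 0.471, 0.153]]
vialb [[0.508, -0.457, 0.025], [0.521, -0.438, 0.067], [0.538, -0.428, 0.075]]
vialg [[0.609, -0.455, 0.024], [0.622, -0.436, 0.066], [0.64, -0.424, 0.075]]
carton [[0.443, -0.598, 0.024], [0.482, -0.538, 0.041], [0.52, -0.492, 0.072]]
board [[0.256, -0.472, 0.005], [0.302, -0.315, 0.009], [0.369, -0.16, 0.808]]
scene ((720.2362060546875, 48.970489501953125), (199.2112274169922, 287.64617919921875), 3.2313010692596436) 0.269799158976198 [[ 612.68207   186.95044 ]
 [ 628.8958   -100.238396]
 [ 827.79034   -89.00946 ]
 [ 811.5766    198.17938 ]]
```

```bash
python3 - <<'E'
from h import *
import numpy as np
z=np.load("top0.npz");w=cloud("top",z["p"],z["d"])
# handle blob: points in front of the door
b=w[170:200,205:310].reshape(-1,3)
t=b[(b[:,2]>.1)&(b[:,2]<.255)]
print(np.round(t,3)[:60].tolist())
E
```

```text
[[0.644, -0.095, 0.237], [0.644, -0.098, 0.234], [0.643, -0.101, 0.239], [0.649, 0.126, 0.195], [0.636, 0.116, 0.252], [0.636, 0.112, 0.252], [0.637, 0.109, 0.251], [0.641, -0.095, 0.233], [0.64, -0.098, 0.241], [0.642, -0.102, 0.228], [0.637, 0.175, 0.233], [0.641, 0.175, 0.211], [0.642, 0.172, 0.21], [0.643, 0.169, 0.206], [0.642, 0.165, 0.208], [0.641, -0.095, 0.219], [0.64, -0.099, 0.224], [0.643, -0.103, 0.209], [0.641, -0.096, 0.2], [0.64, -0.099, 0.205], [0.626, -0.029, 0.255], [0.626, -0.045, 0.255], [0.627, -0.048, 0.25], [0.627, -0.055, 0.253], [0.628, -0.058, 0.245], [0.627, -0.061, 0.253], [0.628, -0.065, 0.247], [0.628, -0.068, 0.249], [0.629, -0.071, 0.245], [0.63, -0.075, 0.239], [0.63, -0.078, 0.24], [0.629, -0.081, 0.241], [0.63, -0.085, 0.239], [0.63, -0.088, 0.237], [0.63, -0.091, 0.238], [0.623, 0.017, 0.254], [0.623, 0.014, 0.253], [0.623, 0.011, 0.252], [0.624, 0.004, 0.248], [0.624, 0.001, 0.249], [0.625, -0.002, 0.247], [0.624, -0.006, 0.249], [0.624, -0.009, 0.25], [0.624, -0.012, 0.248], [0.626, -0.015, 0.242], [0.625, -0.019, 0.243], [0.626, -0.022, 0.241], [0.626, -0.025, 0.239], [0.626, -0.029, 0.242], [0.626, -0.032, 0.24], [0.626, -0.035, 0.239], [0.626, -0.038, 0.24], [0.626, -0.042, 0.238], [0.628, -0.045, 0.233], [0.627, -0.048, 0.236], [0.627, -0.052, 0.236], [0.628, -0.055, 0.232], [0.628, -0.058, 0.229], [0.628, -0.065, 0.233], [0.629, -0.068, 0.226]]
```

View pics/crop1.png

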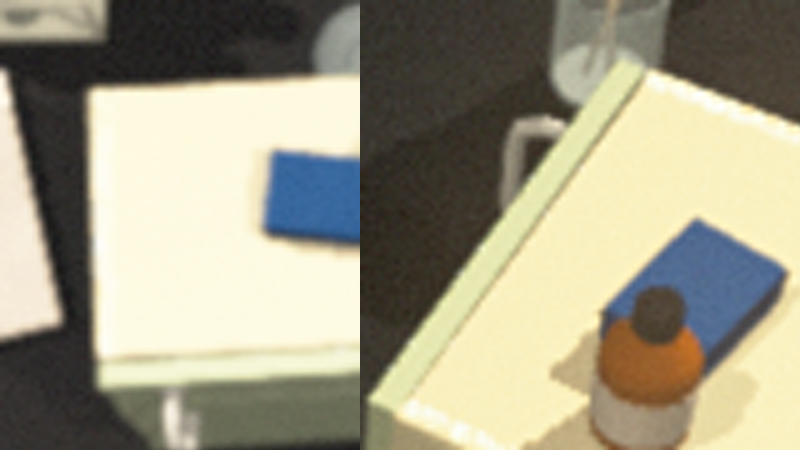

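```bash
cat >> h.py <<'E'
C=np.array([.7193,.0502]); yaw=np.radians(3.35)
xc=np.array([np.cos(yaw),np.sin(yaw)]); yc=np.array([-xc[1],xc[0]])
H=C-.082*xc-.140*yc   # hinge
def dp(th,r,i):  # world xy of point r from hinge, i behind inner face
    a=yaw-0+th; a=yaw+th
    return H+r*np.array([-np.sin(a),np.cos(a)])+i*np.array([np.cos(a),np.sin(a)])
def proj(n,P):
    m=vision.camera_model(n);T=np.array(m["camera_from_world"])
    return cv2.projectPoints(np.atleast_2d(P).astype(float),cv2.Rodrigues(T[:3,:3])[0],T[:3,3],np.array(m["intrinsics"]),np.array(m["dist"]))[0].reshape(-1,2)
E
python3 - <<'E'
from h import *
print("H",H,"handle",dp(0,.236,-.052),dp(.24,.236,-.052),"pad .24",dp(.24,.226,.026),"rot@.24 deg",np.degrees(yaw+.24))
for n in("scene","top"):
    print(n,np.round(proj(n,[[*dp(0,.236,-.052),.222],[*dp(0,.236,-.052),.247],[*H,.27],[*dp(0,.28,-.016),.27],[*dp(0,0,-.016),.27],[*dp(0,.28,.18),.27]]),1).tolist())
    z=np.load(n+"0.npz");w=cloud(n,z["p"],z["d"])
    m=(w[...,2]>.14)&(w[...,2]<.262)&(abs(w[...,0]-.585)<.03)&(abs(w[...,1]-.14)<.04); print(np.round(w[m],3).tolist()[:25],m.sum())
    loc=(w[...,:2]-C)@np.stack([xc,yc],1)
    m=(w[...,2]>.285)&(w[...,2]<.4)&(abs(loc[...,0])<.1)&(abs(loc[...,1])<.14)
    for lo,hi in((.285,.305),(.305,.4)):
        k=m&(w[...,2]>lo)&(w[...,2]<hi); print(n,lo,np.round(np.percentile(w[k],[2,50,98],axis=0),3).tolist())
E
```

```text
H [ 0.64562105 -0.09435246] handle [0.5799192  0.13820564] [0.52652268 0.11592255] pad .24 [0.6040147 0.1293011] rot@.24 deg 17.10098708313976
scene [[330.9, 158.7], [331.7, 152.0], [306.1, 212.0], [351.8, 140.7], [300.2, 209.3], [421.6, 167.3]]
[[0.588, 0.143, 0.243], [0.593, 0.139, 0.249], [0.594, 0.143, 0.247], [0.579, 0.138, 0.239], [0.585, 0.132, 0.247], [0.585, 0.138, 0.242], [0.589, 0.136, 0.246], [0.593, 0.134, 0.25], [0.595, 0.135, 0.25], [0.597, 0.136, 0.251], [0.6, 0.137, 0.251], [0.602, 0.139, 0.251], [0.604, 0.14, 0.251], [0.582, 0.132, 0.241], [0.585, 0.131, 0.244], [0.587, 0.134, 0.243], [0.588, 0.137, 0.241], [0.592, 0.135, 0.245], [0.595, 0.136, 0.246], [0.597, 0.137, 0.246], [0.6, 0.138, 0.247], [0.604, 0.136, 0.25], [0.606, 0.137, 0.251], [0.608, 0.139, 0.25], [0.578, 0.135, 0.233]] 90
scene 0.285 [[0.707, -0.06, 0.286], [0.742, 0.033, 0.296], [0.768, 0.073, 0.304]]
scene 0.305 [[0.725, -0.059, 0.307], [0.749, -0.046, 0.328], [0.767, -0.026, 0.357]]
top [[230.0, 189.5], [229.0, 188.2], [300.3, 167.3], [214.0, 176.8], [300.5, 172.1], [212.1, 118.4]]
[[0.614, 0.153, 0.261], [0.614, 0.143, 0.262], [0.615, 0.14, 0.26], [0.612, 0.177, 0.254], [0.612, 0.173, 0.258], [0.612, 0.17, 0.257], [0.612, 0.167, 0.254], [0.614, 0.165, 0.248], [0.614, 0.162, 0.249], [0.613, 0.158, 0.252], [0.613, 0.155, 0.251], [0.614, 0.152, 0.245], [0.614, 0.149, 0.248], [0.612, 0.144, 0.256], [0.612, 0.141, 0.255], [0.614, 0.139, 0.249], [0.613, 0.135, 0.252], [0.613, 0.131, 0.253], [0.614, 0.126, 0.246], [0.612, 0.18, 0.24], [0.612, 0.176, 0.241], [0.611, 0.172, 0.244], [0.612, 0.17, 0.238], [0.613, 0.167, 0.235], [0.613, 0.164, 0.236]] 170
top 0.285 [[0.704, -0.041, 0.288], [0.73, 0.033, 0.296], [0.759, 0.074, 0.301]]
top 0.305 [[0.719, -0.057, 0.308], [0.736, -0.035, 0.329], [0.762, -0.013, 0.359]]
```

The crop confirms the handle: bar at about scene (331,158) and top (230,188), which matches the fitted model. The items on the cupboard top lie at x ≥ 0.70. I'll stage in front of the handle.

```bash
python3 -m inch '[[60,255,-290,0,0],[60,255,-290,0,0],[60,255,-290,0,0],[60,255,-290,0,0],[60,255,-290,0,0],[60,255,-290,0,0],[60,255,-290,0,0],[60,255,-290,0,0]]'; python3 -m inch '[[50,255,-290,15,0],[50,255,-290,15,0],[50,255,-290,15,0],[50,255,-290,15,0],[50,255,-290,15,0],[50,255,-290,15,0],[50,255,-290,15,0],[50,255,-290,15,0]]'
```

```text
time_s: 0.9
position: [0.3446, -0.2377, 0.2221]
tcp_rot: [[0.952, 0.305, -0.001], [0.305, -0.952, 0.004], [0.0, -0.004, -1.0]]
force: [0.5, -0.3, 0.1]
opening: 0.688
time_s: 1.7
position: [0.4996, 0.119, 0.2079]
tcp_rot: [[0.952, 0.306, -0.001], [0.306, -0.952, 0.004], [0.0, -0.004, -1.0]]
force: [-0.3, -0.8, -0.4]
opening: 0.577
```

```bash
python3 -m inch '[[50,40,7,0,0],[50,60,7,0,0],[50,75,7,0,0],[50,82,7,0,0],[50,82,7,0,0],[50,82,7,0,0]]'; python3 - <<'E'
from h import *
a=[]
for n,(u,v) in(("scene",(330,160)),("top",(235,185))):
    p,d=vision.capture(n); a.append(cv2.resize(p[max(v-75,0):v+75,u-65:u+65],(390,450),interpolation=2))
cv2.imwrite("pics/c2.png",np.hstack(a)[:,:,::-1])
E
```

```text
time_s: 2.3
position: [0.5787, 0.1372, 0.2075]
tcp_rot: [[0.952, 0.306, -0.003], [0.306, -0.952, 0.004], [-0.002, -0.004, -1.0]]
force: [-0.0, 1.3, 0.3]
opening: 0.571
```

View pics/c2.png

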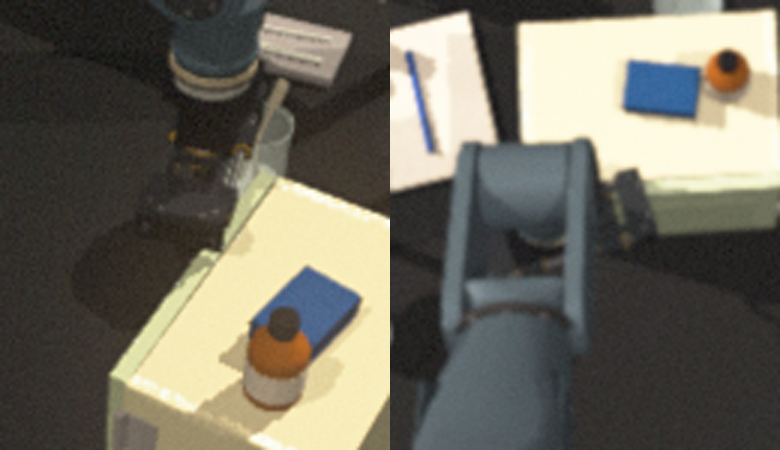

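The gripper straddles the handle (scene crop about (200,200)) and its wide body lies along the jaw direction, clear of the box and bottle. Closing now.

```bash
python3 -m inch '[[0,0,0,0,0],[0,0,0,0,0],[0,0,0,0,0],[0,0,0,0,0],[0,0,0,0,0],[0,0,0,0,0],[0,0,0,0,0]]'; python3 - <<'E'
from h import *
P=bot.read_state();R=P["tcp_rot"]
p0=P["position"][:2]
v=p0-H
for th in (.03,.06,.10,.14,.18,.2,.22,.24,.26):
    c,s=np.cos(th),np.sin(th); D=H+np.array([[c,-s],[s,c]])@v-p0
    print(th,np.round(1000*R[:2,:2].T@D,1))
E
```

```text
time_s: 3.1
position: [0.5789, 0.1366, 0.2078]
tcp_rot: [[0.952, 0.305, -0.002], [0.305, -0.952, 0.003], [-0.001, -0.004, -1.0]]
force: [1.1, -2.7, 0.4]
opening: 0.108
0.03 [-7.2 -0.1]
0.06 [-14.4   0. ]
0.1 [-24.    0.5]
0.14 [-33.6   1.4]
0.18 [-43.1   2.6]
0.2 [-47.9   3.4]
0.22 [-52.6   4.3]
0.24 [-57.3   5.2]
0.26 [-62.    6.3]
```

```bash
python3 -m inch '[[0,-7,0,0,0],[0,-14,0,0,0],[0,-21,0.3,0,0],[0,-28,0.9,0,0],[0,-35,1.5,0,0],[0,-42,2.5,0,0],[0,-46,3,0,0],[0,-46,3,0,0]]'
```

```text
time_s: 3.9
position: [0.5351, 0.1192, 0.2079]
tcp_rot: [[0.952, 0.305, -0.003], [0.305, -0.952, 0.003], [-0.003, -0.003, -1.0]]
force: [0.8, -0.5, -1.4]
opening: 0.101
```

```bash
python3 -m inch '[[0,-2,0.3,0,0],[0,-4,0.7,0,0],[0,-6,1.2,0,0],[0,-6,1.2,0,0]]'; python3 -m inch '[[0,-1,0.2,0,0],[0,-2,0.4,0,0],[0,-2,0.4,0,0]]'
```

```text
time_s: 4.3
position: [0.5294, 0.1162, 0.2079]
tcp_rot: [[0.952, 0.305, -0.004], [0.305, -0.952, 0.003], [-0.003, -0.004, -1.0]]
force: [0.2, 0.5, -1.1]
opening: 0.106
time_s: 4.6
position: [0.5275, 0.1152, 0.2078]
tcp_rot: [[0.952, 0.305, -0.004], [0.305, -0.952, 0.002], [-0.003, -0.004, -1.0]]
force: [0.6, -0.2, -0.8]
opening: 0.104
```

```bash
python3 -m inch '[[0,-1,0.2,0,0],[0,-2,0.4,0,0],[0,-2,0.4,0,0]]'; python3 -m inch '[[0,-1,0.2,0,0],[0,-2,0.4,0,0],[0,-2,0.4,0,0]]'
```

```text
time_s: 4.9
position: [0.5266, 0.1147, 0.2079]
tcp_rot: [[0.952, 0.305, -0.002], [0.305, -0.952, 0.004], [-0.001, -0.004, -1.0]]
force: [4.6, 3.4, -4.2]
opening: 0.099
time_s: 5.2
position: [0.5264, 0.1146, 0.2079]
tcp_rot: [[0.953, 0.304, 0.002], [0.304, -0.953, 0.006], [0.003, -0.005, -1.0]]
force: [5.9, 4.8, -6.1]
opening: 0.105
```

The catch has taken up at about 8 N. I'll relax, release and lift, then look.

```bash
python3 -m inch '[[0,1,0,0,0],[60,1,0,0,0],[60,1,0,0,0],[60,1,0,0,0],[60,1,0,0,0],[60,1,0,0,-0]]'; python3 -m inch '[[60,0,0,-50,0],[60,0,0,-85,0],[0,0,0,-85,0],[0,-100,0,-85,0],[0,-100,0,-85,0],[0,-100,0,-85,0],[0,-100,0,-85,0]]';  python3 - <<'E'
from h import *
v=np.array([.5265,.1147])-H; v0=np.array([.5789,.1366])-H
print("theta",np.arctan2(v[1],v[0])-np.arctan2(v0[1],v0[0]))
p,d=vision.capture("top");np.savez("top1.npz",p=p,d=d)
w=cloud("top",p,d)
m=(abs(w[...,2]-.27)<.008)&(w[...,0]>.5)&(w[...,0]<.635)&(w[...,1]>-.1)&(w[...,1]<.25)
ang=[]
P=w[m][:,:2]; print(m.sum())
q,_s=cv2.imread,0
a=p[105:225,195:315]; b=vision.capture("scene")[0][100:220,270:390]
cv2.imwrite("pics/c3.png",np.hstack([cv2.resize(a,(396,396),interpolation=2),cv2.resize(b,(396,396),interpolation=2)])[:,:,::-1])
loc=(P-H)
print(np.round(np.percentile(P,[1,50,99],axis=0),4).tolist())
vx,vy,x0,y0=cv2.fitLine(P.astype(np.float32),cv2.DIST_HUBER,0,.01,.01).ravel(); print("door yaw",np.degrees(np.arctan(-vx/vy)), x0,y0)
E
```

```text
time_s: 5.8
position: [0.5272, 0.1147, 0.2079]
tcp_rot: [[0.953, 0.304, 0.001], [0.304, -0.953, 0.006], [0.003, -0.005, -1.0]]
force: [-0.6, 0.6, -0.1]
opening: 0.471
time_s: 6.5
position: [0.4304, 0.0838, 0.2923]
tcp_rot: [[0.953, 0.303, 0.001], [0.303, -0.953, 0.006], [0.002, -0.005, -1.0]]
force: [0.9, 0.7, -0.0]
opening: 0.317
theta 0.23669024690380058
452
[[0.5537, -0.0887], [0.5968, 0.0515], [0.6341, 0.1737]]
door yaw 16.558382 0.58509296 0.076012604
```

View pics/c3.png

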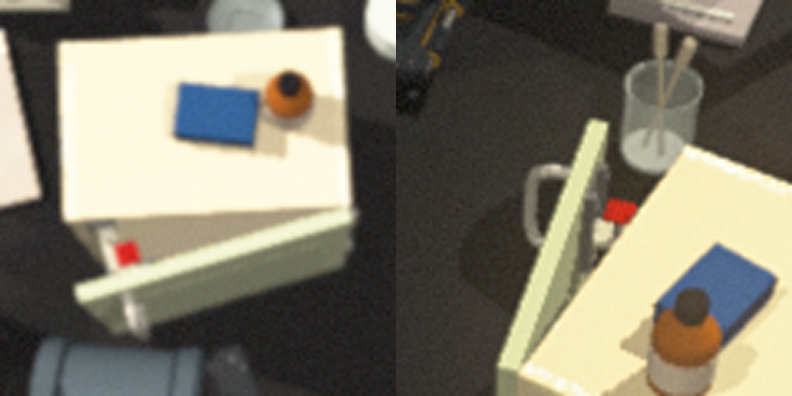

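The door stands ajar at about 0.237 rad. The red pad is visible in the gap, at top (233.5,182) and around scene (338,164). I'll measure it in both views.

```bash
python3 - <<'E'
from h import *
th=.237
print("pred pad",dp(th,.226,.026),"yaw",np.degrees(yaw+th))
for n,(u0,u1,v0,v1) in(("top",(222,250,170,195)),("scene",(325,350,150,180))):
    p,d=vision.capture(n);w=cloud(n,p,d);q=p.astype(int)
    m=np.zeros((420,560),bool);m[v0:v1,u0:u1]=1
    m&=(q[...,0]>120)&(q[...,1]<60)
    vv,uu=np.nonzero(m);print(n,m.sum(),uu.mean(),vv.mean(),uu.min(),uu.max(),vv.min(),vv.max(),np.round(np.nanmedian(w[m],axis=0),4),np.round(np.nanpercentile(w[m][:,2],[10,90]),3))
    for h in(.226,.239,.252):print(h,proj(n,[*dp(th,.226,.026),h]).round(1))
P=bot.read_state();D=np.array([*dp(th,.226,.026),.275])-P["position"];print("tool shift",P["tcp_rot"].T@D*1000)
E
```

```text
pred pad [0.60468585 0.12942491] yaw 16.92909974460051
top 19 233.26315789473685 181.26315789473685 231 235 179 183 [0.6079 0.1279 0.2263] [0.224 0.229]
0.226 [[232.6 182. ]]
0.239 [[232.1 181.2]]
0.252 [[231.6 180.5]]
scene 52 337.1730769230769 163.21153846153845 333 342 160 167 [0.6053 0.1287 0.2265] [0.225 0.229]
0.226 [[337.3 163.1]]
0.239 [[337.7 159.6]]
0.252 [[338.2 156.1]]
tool shift [176.8546535    8.73724662  18.61930259]
```

```bash
python3 -m inch '[[0,45,9,0,0],[0,90,9,0,0],[0,135,9,0,0],[0,178,9,0,0],[0,178,9,0,0],[0,178,9,0,0],[0,178,9,0,0]]'; python3 -m inch '[[0,0,0,20,0],[0,0,0,40,0],[0,0,0,53,0],[0,0,0,53,0],[0,0,0,53,0]]'; python3 - <<'E'
from h import *
P=bot.read_state();a=yaw+.237;v=P["position"][:2]-H
print("opening",P["opening"],P["force"],"r",v@[-np.sin(a),np.cos(a)],"i",v@[np.cos(a),np.sin(a)])
E
```

```text
time_s: 7.4
position: [0.605, 0.1295, 0.293]
tcp_rot: [[0.953, 0.304, 0.001], [0.304, -0.953, 0.005], [0.002, -0.005, -1.0]]
force: [-0.7, -0.6, 0.2]
opening: 0.004
time_s: 7.9
position: [0.605, 0.1296, 0.2405]
tcp_rot: [[0.953, 0.304, 0.001], [0.304, -0.953, 0.005], [0.003, -0.005, -1.0]]
force: [0.1, -0.2, 0.3]
opening: 0.004
opening 0.003924192646947726 [ 0.0678914  -0.17421511  0.29854571] r 0.22608310370094473 i 0.026381477683930135
```

```bash
python3 -m inch '[[0,0,0,4,0],[0,0,0,8,0],[0,0,0,10,0],[0,0,0,10,0]]'; python3 -m inch '[[0,0,0,1,0],[0,0,0,2,0],[0,0,0,2,0]]'; python3 -m inch '[[0,0,0,1,0],[0,0,0,2,0],[0,0,0,2,0]]'
```

```text
time_s: 8.3
position: [0.6049, 0.1297, 0.2303]
tcp_rot: [[0.953, 0.304, 0.001], [0.304, -0.953, 0.005], [0.003, -0.005, -1.0]]
force: [-0.3, -0.2, -0.9]
opening: 0.004
time_s: 8.6
position: [0.6048, 0.1297, 0.2282]
tcp_rot: [[0.953, 0.304, 0.001], [0.304, -0.953, 0.005], [0.002, -0.005, -1.0]]
force: [-0.3, 1.0, -0.4]
opening: 0.005
time_s: 8.9
position: [0.6053, 0.1298, 0.227]
tcp_rot: [[0.953, 0.304, 0.002], [0.304, -0.953, 0.005], [0.004, -0.005, -1.0]]
force: [-0.2, 0.5, 4.7]
opening: 0.002
```

Contact is at z≈0.227. I'll press on gently.

```bash
python3 -m inch '[[0,0,0,2,0],[0,0,0,4,0],[0,0,0,6,0],[0,0,0,8,0],[0,0,0,8,0]]'
```

```text
time_s: 9.4
position: [0.606, 0.1299, 0.2197]
tcp_rot: [[0.953, 0.304, 0.004], [0.304, -0.953, 0.006], [0.006, -0.004, -1.0]]
force: [-0.8, 0.6, 5.6]
opening: 0.005
```

```bash
python3 -m inch '[[0,0,0,1,0],[0,0,0,2,0],[0,0,0,2,0],[0,0,0,2,0]]';  python3 - <<'E'
from h import *
P=bot.read_state();p0=P["position"][:2];R=P["tcp_rot"];v=p0-H;a=yaw+.237
print(P["position"],P["force"],"r,i",v@[-np.sin(a),np.cos(a)],v@[np.cos(a),np.sin(a)])
# finger slides forward to i=.0185+... then follow door
for th in np.arange(.237,.56,.04):
    print(round(th,3),np.round(1000*R[:2,:2].T@(dp(th,.226,.0185)-p0),1), round(th-.237,3))
E
```

```text
time_s: 9.8
position: [0.6068, 0.1301, 0.2189]
tcp_rot: [[0.953, 0.304, 0.007], [0.304, -0.953, 0.006], [0.008, -0.004, -1.0]]
force: [-0.3, 0.8, 7.0]
opening: 0.005
[0.60680104 0.13006045 0.21890906] [-0.34628744  0.82077402  7.04947015] r,i 0.22599208342042953 0.028208587634048543
0.237 [-9.7 -0.1] 0.0
0.277 [-18.8  -0.8] 0.04
0.317 [-27.8  -1.1] 0.08
0.357 [-36.9  -1.1] 0.12
0.397 [-45.9  -0.7] 0.16
0.437 [-55.    0.1] 0.2
0.477 [-64.    1.2] 0.24
0.517 [-72.9   2.7] 0.28
0.557 [-81.8   4.6] 0.32
```

```bash
python3 -m inch '[[0,-2,0,1.3,0],[0,-4,0,1.3,0],[0,-6,0,1.3,0],[0,-8,0,1.3,0],[0,-10,0,1.3,0],[0,-12,-0.2,1.3,-0.01]]'
```

```text
time_s: 10.4
position: [0.5965, 0.1276, 0.2189]
tcp_rot: [[0.95, 0.313, 0.01], [0.313, -0.95, 0.008], [0.012, -0.004, -1.0]]
force: [-0.3, 2.0, 6.4]
opening: 0.002
```

```bash
python3 -m inch '[[0,-3,0,1.3,-0.01],[0,-6,-0.2,1.3,-0.02],[0,-9,-0.4,1.3,-0.03],[0,-12,-0.6,1.3,-0.04]]'; python3 - <<'E'
from h import *
p,d=vision.capture("scene");w=cloud("scene",p,d)
m=(abs(w[...,2]-.27)<.006)&(w[...,0]>.45)&(w[...,0]<.622)&(w[...,1]>-.1)&(w[...,1]<.25)
P=w[m][:,:2];print(len(P),np.percentile(P,[1,99],axis=0).round(4).tolist())
vx,vy,x0,y0=cv2.fitLine(P.astype(np.float32),cv2.DIST_HUBER,0,.01,.01).ravel(); print("th",np.arctan(-vx/vy)-yaw)
s=bot.read_state();print(s["position"],s["force"])
cv2.imwrite("pics/c4.png",cv2.resize(p[80:230,250:400],(600,600),interpolation=2)[:,:,::-1])
E
```

```text
time_s: 10.8
position: [0.5863, 0.125, 0.2188]
tcp_rot: [[0.936, 0.352, 0.015], [0.351, -0.936, 0.009], [0.017, -0.003, -1.0]]
force: [0.9, 1.4, 7.0]
opening: 0.002
214 [[0.5764, -0.0669], [0.6217, 0.0501]]
th 0.2977423574902883
[0.58562354 0.12476522 0.21874011] [-0.24570229  1.6799237   7.42814354]
```

View pics/c4.png

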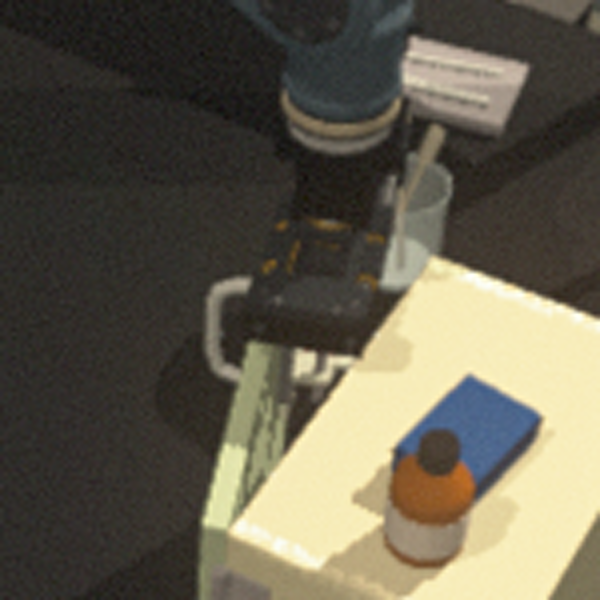

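The door is following: about 0.29 rad, past the catch angle, with its green top edge around scene (310,195) and clear of the gripper. I'll work out the next arc.

```bash
cat > arc.py <<'E'
from h import *
import sys
P=bot.read_state();p0=P["position"][:2];R=P["tcp_rot"];v=p0-H
for dth in map(float,sys.argv[1:]):
    c,s=np.cos(dth),np.sin(dth);print(dth,np.round(1000*R[:2,:2].T@(H+np.array([[c,-s],[s,c]])@v-p0),1))
E
python3 arc.py .04 .08 .12 .16 .2
```

```text
0.04 [-9.1 -0.7]
0.08 [-18.1  -1. ]
0.12 [-27.2  -0.9]
0.16 [-36.3  -0.4]
0.2 [-45.4   0.3]
```

```bash
python3 -m inch '[[0,-4,-0.3,1.2,-0.02],[0,-8,-0.6,1.2,-0.03],[0,-12,-0.8,1.2,-0.05],[0,-16,-1,1.2,-0.07],[0,-20,-1,1.2,-0.09],[0,-24,-1,1.2,-0.1]]'; python3 arc.py .04 .08 .12
```

```text
time_s: 11.45
position: [0.5642, 0.1175, 0.2185]
tcp_rot: [[0.896, 0.444, 0.018], [0.444, -0.896, 0.009], [0.02, -0.0, -1.0]]
force: [1.1, 1.3, 7.0]
opening: 0.005
0.04 [-9.1 -0.7]
0.08 [-18.1  -1. ]
0.12 [-27.2  -0.9]
```

```bash
python3 -m inch '[[0,-4,-0.3,1.2,-0.02],[0,-8,-0.6,1.2,-0.03],[0,-12,-0.8,1.2,-0.05],[0,-16,-1,1.2,-0.07],[0,-20,-1,1.2,-0.09],[0,-24,-1,1.2,-0.1],[0,-24,-1,1.2,-0.1]]'; python3 - <<'E'
from h import *
p,d=vision.capture("scene");w=cloud("scene",p,d)
m=(abs(w[...,2]-.27)<.006)&(w[...,0]>.4)&(w[...,0]<.622)&(w[...,1]>-.1)&(w[...,1]<.25)
P=w[m][:,:2]
vx,vy,x0,y0=cv2.fitLine(P.astype(np.float32),cv2.DIST_HUBER,0,.01,.01).ravel(); print("th",len(P),np.arctan(-vx/vy)-yaw)
q=bot.read_state()["position"][:2]-H; print("th from tcp",np.arctan2(-q[0],q[1])+.082-yaw)
E
```

```text
time_s: 12.15
position: [0.5429, 0.1078, 0.2179]
tcp_rot: [[0.847, 0.531, 0.02], [0.531, -0.847, 0.009], [0.022, 0.003, -1.0]]
force: [-0.9, 0.2, 8.0]
opening: 0.005
th 259 0.5689406301953664
th from tcp 0.49345932109675916
```

```bash
python3 -m inch '[[0,2,0,-4,0],[0,3,0,-8,0],[0,3,0,-14,0],[0,3,0,-35,0],[0,3,0,-70,0],[0,3,0,-70,0],[0,3,0,-70,0]]'; python3 - <<'E'
from h import *
p,d=vision.capture("top");w=cloud("top",p,d)
m=(abs(w[...,2]-.27)<.006)&(w[...,0]>.4)&(w[...,0]<.62)&(w[...,1]>-.1)&(w[...,1]<.25)
P=w[m][:,:2]
vx,vy,x0,y0=cv2.fitLine(P.astype(np.float32),cv2.DIST_HUBER,0,.01,.01).ravel(); print("th",len(P),np.arctan(-vx/vy)-yaw)
s=bot.read_state()
for th in(.49,.53,.57):
    for r,i in((.165,.035),): 
        D=np.array([*dp(th,r,i),.235])-s["position"];print(th,s["tcp_rot"].T@D*1000)
cv2.imwrite("pics/c5.png",cv2.resize(p[110:230,190:310],(600,600),interpolation=2)[:,:,::-1])
E
```

```text
time_s: 12.9
position: [0.544, 0.1088, 0.2882]
tcp_rot: [[0.847, 0.531, 0.021], [0.531, -0.847, 0.009], [0.023, 0.003, -1.0]]
force: [-0.1, -0.0, -0.8]
opening: 0.003
th 306 0.5070285704114309
0.49 [14.64158479 61.77570017 52.56859537]
0.53 [ 8.03197265 60.43124008 52.42936385]
0.57 [ 1.37388486 59.35222758 52.28961408]
```

View pics/c5.png

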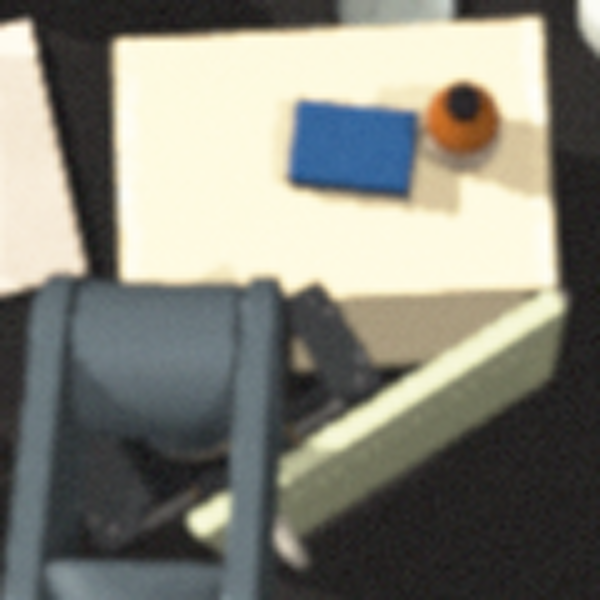

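The door stands at about 0.50 rad with its top edge free and the gripper inside, above it. I'll move hingeward, lower behind the inner face and push it open.

```bash
python3 -m inch '[[0,8,30,0,0],[0,14,61,0,0],[0,14,61,0,0],[0,14,61,20,0],[0,14,61,48,0],[0,14,61,48,0],[0,14,61,48,0]]'; python3 - <<'E'
from h import *
s=bot.read_state();p0=s["position"][:2];R=s["tcp_rot"];print(s["joint_positions"].round(0))
for th in np.arange(.5,1.31,.1):
    rel=th+yaw-np.arctan2(R[1,0],R[0,0]); i=.015*abs(np.sin(rel))+.0095*np.cos(rel)
    q=dp(th,.165,i); print(round(th,2),np.round(1000*R[:2,:2].T@(q-p0)),q.round(3))
E
```

```text
time_s: 13.65
position: [0.5873, 0.0653, 0.2384]
tcp_rot: [[0.847, 0.531, 0.015], [0.531, -0.847, 0.01], [0.018, -0.0, -1.0]]
force: [0.7, 0.7, 0.6]
opening: 0.005
[-5. 26. 87.  1. 66. 53.]
0.5 [-26.   1.] [0.566 0.051]
0.6 [-41.   1.] [0.553 0.043]
0.7 [-56.   2.] [0.541 0.034]
0.8 [-71.   5.] [0.53  0.024]
0.9 [-86.   9.] [0.519 0.012]
1.0 [-101.   14.] [0.509 0.   ]
1.1 [-115.   21.] [ 0.501 -0.013]
1.2 [-129.   29.] [ 0.494 -0.028]
1.3 [-141.   39.] [ 0.488 -0.043]
```

```bash
python3 -m inch '[[0,-10,0,0,0],[0,-20,1,0,0],[0,-26,1,0,0],[0,-33,1,0,0],[0,-41,1,0,0],[0,-48,2,0,0],[0,-56,2,0,0],[0,-63,3,0,0]]'; python3 -m inch '[[0,-8,2,0,0],[0,-15,4,0,0],[0,-23,6,0,0],[0,-30,8,0,0],[0,-38,11,0,0],[0,-45,14,0,0],[0,-52,18,0,0]]'; python3 - <<'E'
from h import *
s=bot.read_state();p0=s["position"][:2];R=s["tcp_rot"]
for th in np.arange(1.,1.4,.1):
    rel=th+yaw-np.arctan2(R[1,0],R[0,0]); i=.015*abs(np.sin(rel))+.0095*np.cos(rel)
    q=dp(th,.165,i); print(round(th,2),np.round(1000*R[:2,:2].T@(q-p0)))
E
```

```text
time_s: 14.45
position: [0.5349, 0.0289, 0.2373]
tcp_rot: [[0.847, 0.531, 0.015], [0.531, -0.847, 0.01], [0.018, -0.0, -1.0]]
force: [1.5, 0.0, 0.6]
opening: 0.007
time_s: 15.15
position: [0.5, -0.0144, 0.2363]
tcp_rot: [[0.847, 0.531, 0.015], [0.531, -0.847, 0.01], [0.018, -0.001, -1.0]]
force: [0.9, 1.3, -0.2]
opening: 0.004
1.0 [16. -7.]
1.1 [ 1. -0.]
1.2 [-12.   8.]
1.3 [-25.  18.]
```

```bash
python3 -m inch '[[0,-7,4,0,0],[0,-14,9,0,0],[0,-20,14,0,0],[0,-20,14,0,0],[0,-10,4,0,0],[0,5,-10,0,0],[0,5,-10,0,0]]'; python3 -m inch '[[0,0,0,-40,0],[0,0,0,-80,0],[0,0,0,-80,0],[0,0,0,-80,0]]'; python3 - <<'E'
from h import *
A=[]
for n in("top","scene"):
    p,d=vision.capture(n);w=cloud(n,p,d);A.append(cv2.resize(p[60:300,130:420],(400,331),interpolation=3))
    m=(abs(w[...,2]-.27)<.006)&(w[...,0]>.35)&(w[...,0]<.615)&(w[...,1]>-.2)&(w[...,1]<.25)
    P=w[m][:,:2]
    vx,vy,x0,y0=cv2.fitLine(P.astype(np.float32),cv2.DIST_HUBER,0,.01,.01).ravel(); print(n,"th deg",len(P),np.degrees(np.arctan2(abs(vx),-np.sign(vx)*vy)-yaw),P.min(0),P.max(0))
cv2.imwrite("pics/c6.png",np.hstack(A)[:,:,::-1])
E
```

```text
time_s: 15.85
position: [0.4989, -0.0009, 0.2363]
tcp_rot: [[0.846, 0.534, 0.014], [0.534, -0.846, 0.011], [0.018, -0.002, -1.0]]
force: [-0.3, -0.1, 0.3]
opening: 0.005
time_s: 16.25
position: [0.4979, -0.0015, 0.3169]
tcp_rot: [[0.845, 0.534, 0.016], [0.534, -0.845, 0.01], [0.019, -0.001, -1.0]]
force: [0.2, -0.2, -1.2]
opening: 0.007
top th deg 273 73.10615402188226 [ 0.37261683 -0.10013763] [ 0.61416857 -0.03048536]
scene th deg 538 73.15728481800897 [ 0.37378627 -0.10418376] [ 0.61493018 -0.03009957]
```

View pics/c6.png

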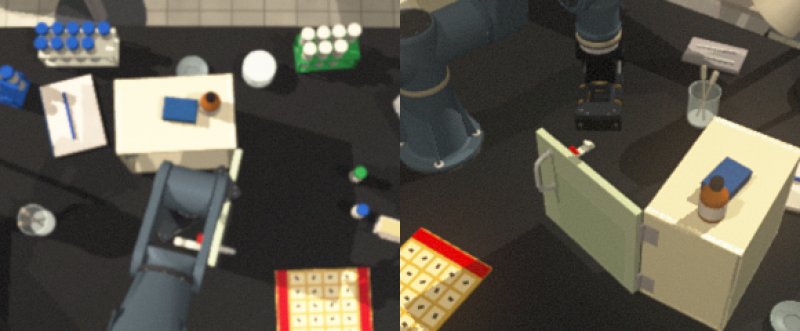

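The door stands at about 73°, with its top edge running to scene crop (540,135). The hook and red pad are intact at (580,148), the gripper is clear above, and the box, bottle, beaker and vials look unmoved.

```bash
python3 -c "
from rig import bot
print(bot.hand_in())"
```

```text
the job is handed in; nothing more can be done
None
```

The cupboard door now stands open at about 73°, measured the same in both cameras, and the job was handed in at about 16.4 s of the 58 s allowed.

- **To the catch:** I drew the door by its handle until the hook stopped it at about 0.237 rad, with a pull of roughly 10 N (limit 25 N).
- **Pressing the pad:** I found the pad by touch at z ≈ 0.227 m, about 43 mm below the door's top. I held it 8–9 mm down at 6–8 N (limit 15 N) while easing the door past 0.40 rad.
- **Opening wide:** I let the pad up, pushed the door open from inside with the closed fingertips, then backed off and lifted clear.

**Last checks:**
- The force reading on the tool was near zero, and the gripper was about 45 mm above the door's top.
- The hook and pad looked intact in the pictures, and the slide box, amber bottle, beaker and vials looked unmoved.
- I couldn't see the white jar and clear bottle inside the cupboard, but the tool only went behind the door, in front of the carcass, near its top.
- When I let the pad up, one camera fit put the door at 0.57 rad while the arm position gave 0.49. The next view gave 0.51, and all three are past the 0.40 needed.

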